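# Hook up the drop guard of the red-handled classroom press

## Robot

A 6-joint arm with a two-finger parallel gripper is mounted at the origin on the work surface. World frame = base frame: x ahead of the robot, y to its left, z up, the work surface at z = 0. Lengths are in m, angles in rad, forces in N, time in s.
With the tool pointing down it reaches from about 0.375 to 0.925 m from the base axis. Payload 5.7 kg.
Tool frame: the origin (TCP) lies midway between the tips of the shut fingers; the grasp point (between the pads) lies 19 mm behind it (hold_point_z is the distance from the TCP to the grasp point, in m); x points along the fingers, z is the direction in which the jaws open and shut, and the axes are right-handed (so a half turn about x gives the same grasp; the last joint's range is limited). The gripper opens to 88 mm and grips with 3 to 60 N. Pads are 20 mm wide; open, the fingers measure 115 mm over their backs; the gripper's body (75 mm by 178 mm) begins 61 mm behind the grasp point.
Start: joints at [-1.393, 0.359, 1.51, -0, 1.272, -0.115], TCP at [0.173, -0.574, 0.223] pointing down, gripper open.
Joint ranges: [-2.97, 2.97], [-1.01, 2.36], [0.21, 2.38], [-0.96, 4.11], [0.2, 2.71], [-2.98, 2.98]. Speed limits (rad/s): [2.39, 2.39, 3.14, 3.14, 3.14, 3.14].

## Interface

Orientations are given as a rotation vector (axis times angle).
In Python, from workcell import get_obs, capture, calibration, hand_in, hold_point_z gives the robot as it stands.
- The arm moves only by the shell command python3 -m jog 'ROWS' [FORCE]. ROWS is JSON, a list of rows, each an object with "slide": the shift along the world's x, y, z in mm, a list of three; "turn": the turn about the world's z in rad; "gripper": the opening in per cent of the stroke, from 0 (shut) to 100 (fully open). A call has exactly 8 rows; each row shifts and turns the commanded pose from where the row before left it; what a row does not reach is not made up. A row lasts 1/10 s, in which the tool goes at most 50 mm and 8.59 degrees, less where a joint would pass 70% of its speed; a pose out of reach is approached as far as the arm can. A call is refused whole if a number of a shift passes 50 or a number of a turn 0.15, either way. A call with a gripper value outside its range is refused whole. The fingers move at their own pace and stop on an object; FORCE is the grip in N (left out, the last holds). Time passes only in rows, so rows that do not move let the fingers close, or fill a call up. It gives the time, the measured TCP pose, the force and the opening at its end, in the units of the state.
- get_obs(): the state, without advancing time (a new reading comes with each control period).
- capture(name): name is "scene" or "top" or "wrist"; returns the picture (480x640x3 uint8, red, green, blue); there is no depth.
- calibration(name): a dict with "camera_matrix" (3x3 intrinsics, pixels), "rvec" (rotation vector, rad) and "tvec" (3), from world to camera coordinates, as OpenCV has them. Camera axes: x right, y down, z forward; pixel columns grow to the right and rows downward; lengths in m; the calibration is good to about 2 mm. A picture is of the moment at which its call begins: read the wrist's pose just before it. calibration takes no time and is no camera call; for the wrist camera it gives the pose at the moment of the call.
- hand_in(): hands the job in, once; it reports no verdict.
The state is a dict: "time": time; "qpos": joint angles; "joint_vel": joint speeds; "joint_efforts": joint torques, N m; "position": TCP position; "eef_rot": TCP orientation; "force": force on the tool from outside, world axes, zero at the start; "moment": the same for the moment, N m; "width": finger opening in m.
Only numpy, scipy, OpenCV 4.12 (cv2) and the standard library are available. Lean on these libraries where they do the work, as an engineer would, in place of code of your own. Each camera call takes 0.05 s, during which the arm holds its last target. There are 200 camera calls.

## Task

Open the small press with the red grip so that a student can load a sample: lift its clear guard by the red grip, hook the slot of the guard's bar over the yellow catch so that the bar drops into the notch, and let go so that the guard stays hanging up. Leave the guard of the press with the blue grip shut.

Things in the scene. Friction and masses are not known exactly. Their poses are not given: they have to be found in the camera images.
- red_press: White bench press, fixed, base 190 x 180 mm. Origin: centre of the underside; +x from column to guard, z up. Clear guard (134 mm wide, 75 high, 0.24-0.39 kg) in the plane x = 60 mm between guide posts (y = +-78 mm, 195 high); slides up, falls shut if let go. Steel bar (140 g, 6 mm thick) hinged on its top about y, pin at x = 60, z = 100 mm when shut; leans by hand, light friction holds it
- red_grip (a point): Centre of the red grip on the bar: cylinder 24 mm dia, 36 long along the press's y; pinch its flat ends from above, fingers either side of the catch. 135 mm up the bar from the pin, 8 mm to its +x side; z = 235 mm when shut. Below it the bar is solid, 28 mm wide, then has a slot 22 mm wide in y, 22 to 88 mm above the pin. Hooked: grip at x = 14-34, z = 281-290 mm of the press
- red_notch (a point): Middle of the notch floor in the yellow catch, a plate 8 mm thick in y, on the head at x = 31, y = 0, z = 240 mm of the press. Notch 18 mm wide in x, open upward; on its +x side a lip 8 mm thick, 12 high, top z = 252, underside 226, nose end x = 48 mm. Guard lifted 73-98 mm, bar leaned to -x: catch enters the slot. Lowered: slot's top edge rests in the notch, bar leaning 0.25-0.4 rad
- red_guard (a joint): Height in m of the red-gripped press's guard above shut: 0 shut, 0.115 upper stop, about 0.055 hooked up
- blue_guard (a joint): The same for the twin press beside it, with a blue grip: 0 shut; it must stay shut

How it is judged:
By the outcome, as a careful person would: the job done as asked, in the order asked, and still so for the second after the job is handed in, with the robot touching nothing.
It also fails if it takes over 35 s, if anything falls off the work surface, if the arm or the gripper's body presses on something with over 40 N, if the wrist force passes 120 N, or if a joint passes its speed limit or range.

## Working session

There is one attempt and no reset: what is moved stays moved. The work goes in short steps, Python scripts to look and compute and a shell command to move; the robot and the scene stay as the last step left them, time stands still between calls to the robot, and variables do not carry over. Pictures are saved under pics/ and viewed, about 8 in all and at most 12, crops included, and the job is handed in when it is done.

```bash
ls; mkdir -p pics; python3 - <<'E'
from workcell import *
import cv2
print(get_obs(), hold_point_z)
for n in("scene","top"):
    im=capture(n);cv2.imwrite(f"pics/{n}0.png",im[:,:,::-1])
    c=calibration(n);print(n,c)
E
```

```text
pics
{'time': 0.0, 'qpos': array([-1.39310297e+00,  3.59509185e-01,  1.51143914e+00, -4.29440646e-05,
        1.27248223e+00, -1.15111180e-01]), 'joint_vel': array([-0.00125802,  0.00102007, -0.00073521, -0.00238137, -0.00130784,
       -0.00114517]), 'joint_efforts': array([-1.30568289e-03, -5.15383244e+01, -2.70730394e+01,  6.71619759e-02,
        3.47485486e-02, -1.26728496e-04]), 'position': array([ 0.17303076, -0.57378385,  0.22180455]), 'eef_rot': array([ 0.99205789,  1.33501439, -0.99001663]), 'force': array([-0.5202137 , -0.21514109, -0.10233449]), 'moment': array([-0.01654925, -0.01381585, -0.02631079]), 'width': 0.08761172504256266} 0.0187
scene {'camera_matrix': array([[481.58506673,   0.        , 318.46473623],
       [  0.        , 481.58506673, 240.82363244],
       [  0.        ,   0.        ,   1.        ]]), 'rvec': array([ 2.09293825,  0.8466682 , -0.42047241]), 'tvec': array([-0.34435146, -0.09997875,  1.2837834 ])}
top {'camera_matrix': array([[489.22095289,   0.        , 325.94794249],
       [  0.        , 489.22095289, 241.86631714],
       [  0.        ,   0.        ,   1.        ]]), 'rvec': array([ 2.13538968, -2.09836516,  0.16875265]), 'tvec': array([-5.47355094e-04,  5.49282900e-01,  7.80313961e-01])}
```

View pics/scene0.png

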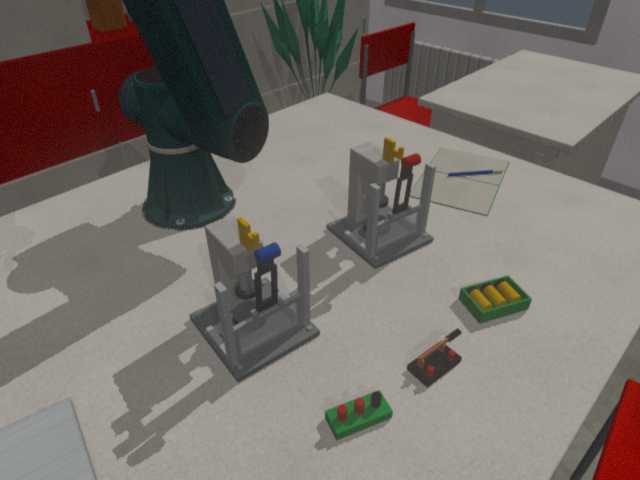

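View pics/top0.png

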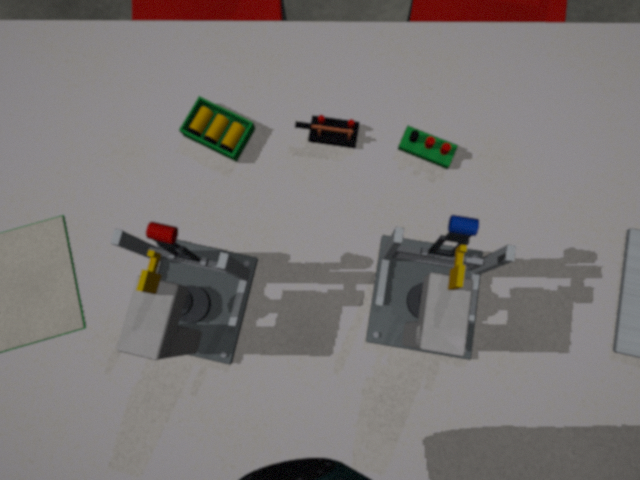

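The scene picture shows the red grip at about (411,160), with the blue press at the front left. In the top picture the red grip is at (161,232), its catch at (150,272), and the base's right edge runs from (257,256) to (232,362). I'll triangulate these points.

```bash
cat > h.py <<'E'
import numpy as np, cv2
from workcell import *
def cam(n):
    c=calibration(n);R=cv2.Rodrigues(np.array(c['rvec']))[0];return np.array(c['camera_matrix']),R,np.array(c['tvec']).ravel()
def ray(C,p):
    K,R,t=C;d=R.T@np.linalg.inv(K)@[p[0],p[1],1];return -R.T@t,d/np.linalg.norm(d)
def plane(C,p,z):
    o,d=ray(C,p);return o+d*(z-o[2])/d[2]
def tri(C1,p1,C2,p2):
    o1,d1=ray(C1,p1);o2,d2=ray(C2,p2)
    s=np.linalg.lstsq(np.c_[d1,-d2],o2-o1,rcond=None)[0]
    a,b=o1+s[0]*d1,o2+s[1]*d2;return (a+b)/2,np.linalg.norm(a-b)
def proj(C,X):
    K,R,t=C;q=K@(R@np.asarray(X)+t);return q[:2]/q[2]
def mask(im,col):
    h=cv2.cvtColor(im,cv2.COLOR_RGB2HSV);H,S,V=cv2.split(h)
    m={'red':((H<8)|(H>172))&(S>140)&(V>60),'yellow':(H>18)&(H<32)&(S>140)&(V>70),'blue':(H>105)&(H<130)&(S>130)&(V>50)}[col]
    return m.astype(np.uint8)
def blob(m,near,r=40):
    n,l,s,c=cv2.connectedComponentsWithStats(m)
    k=[i for i in range(1,n) if s[i,4]>25 and np.hypot(*(c[i]-near))<r]
    i=max(k,key=lambda i:s[i,4]);mm=(l==i).astype(np.uint8)
    ct=max(cv2.findContours(mm,0,2)[0],key=cv2.contourArea)
    return c[i],s[i],cv2.boxPoints(cv2.minAreaRect(ct)),ct[:,0]
E
python3 - <<'E'
from h import *
np.set_printoptions(precision=4,suppress=True)
S,T=cam("scene"),cam("top")
a=cv2.imread("pics/scene0.png")[:,:,::-1].copy();b=cv2.imread("pics/top0.png")[:,:,::-1].copy()
for col,ps,pt in(("red",(411,160),(161,232)),("blue",(267,253),(463,226)),("yellow",(391,150),(150,272)),("yellow",(249,236),(458,268))):
    A=blob(mask(a,col),ps,20);B=blob(mask(b,col),pt,20)
    X,e=tri(S,A[0],T,B[0]);print(col,A[0],A[1],B[0],B[1],X,e)
    bx=np.array([plane(T,p,X[2])[:2] for p in B[2]]);print(bx.tolist())
for p in((257,256),(232,362),(390,234),(367,341),(473,357)): print(p,plane(T,p,0.01))
E
```

```text
red [411.3034 159.7724] [402 154  18  14 145] [160.129  232.3163] [147 223  28  20 411] [0.5247 0.2245 0.2364] 0.00043580890951970845
[[0.5175135939191985, 0.2437661841483615], [0.5389100512712717, 0.24073407232083416], [0.5313989898541374, 0.20584243179710193], [0.51011646904474, 0.20906622466765978]]
blue [268.1271 250.0884] [257 243  23  15 181] [463.1171 225.3581] [449 216  29  20 444] [ 0.5398 -0.1736  0.2387] 0.0010147211529376542
[[0.5309408693824637, -0.15423728126086084], [0.5529118876648331, -0.15835312148238417], [0.5472633983210129, -0.1940325603860626], [0.5253888296521924, -0.18971492566883164]]
yellow [391.4383 150.5422] [383 138  21  25 308] [147.0239 269.8635] [137 250  20  41 293] [0.4717 0.2345 0.2362] 0.007627625412341282
[[0.44890667513700955, 0.2494094838321954], [0.5019345189267023, 0.23921544582468096], [0.4980123362662536, 0.22408500685481292], [0.4451265446514867, 0.23448043030734977]]
yellow [247.2217 234.7431] [238 217  22  33 397] [457.7633 268.1992] [449 244  18  45 507] [ 0.4829 -0.167   0.2351] 0.0018586462269106574
[[0.45775000339337746, -0.15362771580735146], [0.5165952835466612, -0.16021029353020322], [0.5152527509151569, -0.17851273643454407], [0.4564896191098267, -0.17163862700959992]]
(257, 256) [0.5291 0.1319 0.01  ]
(232, 362) [0.3452 0.1666 0.01  ]
(390, 234) [ 0.5725 -0.1038  0.01  ]
(367, 341) [ 0.385  -0.0637  0.01  ]
(473, 357) [ 0.3619 -0.2433  0.01  ]
```

```bash
python3 - <<'E'
from h import *
o=get_obs();R=cv2.Rodrigues(o['eef_rot'])[0];print(R.round(3), o['position'])
y=-0.19
z=R[:,2];cur=np.arctan2(z[1],z[0])
for t in(np.pi/2+y,-np.pi/2+y):print("turn",(t-cur+np.pi)%(2*np.pi)-np.pi)
E
```

```text
[[-0.     0.957  0.289]
 [ 0.002  0.289 -0.957]
 [-1.     0.    -0.002]] [ 0.17304997 -0.57384995  0.2219135 ]
turn 2.658829129153226
turn -0.48276352443656734
```

```bash
python3 -m jog '[{"slide":[45,0,45],"turn":-0.12,"gripper":100},{"slide":[45,0,45],"turn":-0.12,"gripper":100},{"slide":[45,0,45],"turn":-0.12,"gripper":100},{"slide":[45,0,45],"turn":-0.12,"gripper":100},{"slide":[20,50,0],"turn":0,"gripper":100},{"slide":[20,50,0],"turn":0,"gripper":100},{"slide":[20,50,0],"turn":0,"gripper":100},{"slide":[20,50,0],"turn":0,"gripper":100}]' 40
python3 -m jog '[{"slide":[10,45,0],"turn":0,"gripper":100},{"slide":[10,45,0],"turn":0,"gripper":100},{"slide":[10,45,0],"turn":0,"gripper":100},{"slide":[10,45,0],"turn":0,"gripper":100},{"slide":[10,45,0],"turn":0,"gripper":100},{"slide":[10,45,0],"turn":0,"gripper":100},{"slide":[10,45,0],"turn":0,"gripper":100},{"slide":[10,45,0],"turn":0,"gripper":100}]'
```

```text
time: 0.9
position: [0.3892, -0.3867, 0.3636]
eef_rot: [1.346, 1.116, -1.346]
force: [1.2, -0.8, -0.1]
width: 0.0879
time: 1.7
position: [0.4686, -0.0268, 0.3639]
eef_rot: [1.346, 1.115, -1.346]
force: [0.4, -0.4, -0.3]
width: 0.0875
```

```bash
python3 -m jog '[{"slide":[11,45,0],"turn":0,"gripper":100},{"slide":[11,45,0],"turn":0,"gripper":100},{"slide":[11,45,0],"turn":0,"gripper":100},{"slide":[11,45,-10],"turn":0,"gripper":100},{"slide":[11,45,-10],"turn":0,"gripper":100},{"slide":[1,26,-14],"turn":0,"gripper":100},{"slide":[0,0,-10],"turn":0,"gripper":100},{"slide":[0,0,0],"turn":0,"gripper":100}]'
python3 - <<'E'
from h import *
np.set_printoptions(precision=4,suppress=True)
o=get_obs();W=cam("wrist");im=capture("wrist");cv2.imwrite("pics/w1.png",im[:,:,::-1])
R=cv2.Rodrigues(o['eef_rot'])[0];z=R[:,2];print(o['position'],"yaw err",np.pi/2-np.arctan2(abs(z[1]),abs(z[0])*np.sign(z[0]*z[1])),R[:,0])
print("exp grip px",proj(W,[.5247,.2245,.236]),"hold px",proj(W,o['position']))
m=mask(im,'red');n,l,s,c=cv2.connectedComponentsWithStats(m);print([(c[i],s[i]) for i in range(1,n) if s[i,4]>100])
i=1+np.argmax(s[1:,4]);ct=max(cv2.findContours((l==i).astype(np.uint8),0,2)[0],key=cv2.contourArea)
bx=np.array([plane(W,p,.236) for p in cv2.boxPoints(cv2.minAreaRect(ct))]);print(bx,plane(W,c[i],.236))
E
```

```text
time: 2.5
position: [0.5234, 0.2219, 0.3179]
eef_rot: [1.341, 1.117, -1.349]
force: [-0.5, 0.2, -0.3]
width: 0.0877
[0.5234 0.2219 0.3179] yaw err 0.18572826256010644 [-0.004  -0.0017 -1.    ]
exp grip px [316.8013 238.5507] hold px [321.562 296.75 ]
[(array([319.417 , 237.5034]), array([ 289,  218,   62,   40, 2324], dtype=int32))]
[[0.5402 0.2382 0.236 ]
 [0.5335 0.2029 0.236 ]
 [0.5095 0.2069 0.236 ]
 [0.5164 0.2432 0.236 ]] [0.5251 0.2228 0.236 ]
```

View pics/w1.png

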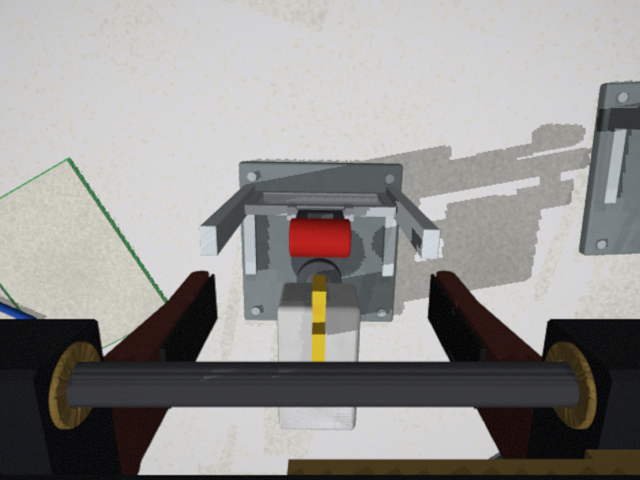

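The wrist view shows the red grip at (319,237), centred between the open fingers. It measures 24 x 36 mm, as described, and the yaw agrees with the tool (0.188 against 0.186). I'll descend and pinch.

```bash
python3 -m jog '[{"slide":[2,1,-15],"turn":0,"gripper":100},{"slide":[0,0,-20],"turn":0,"gripper":100},{"slide":[0,0,-20],"turn":0,"gripper":100},{"slide":[0,0,-20],"turn":0,"gripper":80},{"slide":[0,0,-15],"turn":0,"gripper":70},{"slide":[0,0,-9],"turn":0,"gripper":60},{"slide":[0,0,0],"turn":0,"gripper":55},{"slide":[0,0,0],"turn":0,"gripper":50}]' 40
python3 -m jog '[{"slide":[0,0,0],"turn":0,"gripper":30},{"slide":[0,0,0],"turn":0,"gripper":30},{"slide":[0,0,0],"turn":0,"gripper":30},{"slide":[0,0,0],"turn":0,"gripper":30},{"slide":[0,0,0],"turn":0,"gripper":30},{"slide":[0,0,0],"turn":0,"gripper":30},{"slide":[0,0,0],"turn":0,"gripper":30},{"slide":[0,0,0],"turn":0,"gripper":30}]' 40
```

```text
time: 3.35
position: [0.5275, 0.2227, 0.222]
eef_rot: [1.347, 1.114, -1.345]
force: [0.2, 0.3, 1.5]
width: 0.0512
time: 4.15
position: [0.5275, 0.2228, 0.2221]
eef_rot: [1.346, 1.113, -1.345]
force: [0.4, -4.2, 6.1]
width: 0.0356
```

```bash
python3 -m jog '[{"slide":[0,0,6],"turn":0,"gripper":30},{"slide":[0,0,11],"turn":0,"gripper":30},{"slide":[0,0,12],"turn":0,"gripper":30},{"slide":[0,0,12],"turn":0,"gripper":30},{"slide":[0,0,12],"turn":0,"gripper":30},{"slide":[0,0,12],"turn":0,"gripper":30},{"slide":[0,0,12],"turn":0,"gripper":30},{"slide":[0,0,10],"turn":0,"gripper":30}]'
python3 - <<'E'
from h import *
np.set_printoptions(precision=4,suppress=True)
a=capture("scene");cv2.imwrite("pics/s2.png",cv2.resize(a[60:300,200:520,::-1],None,fx=2.5,fy=2.5))
S,T=cam("scene"),cam("top");b=capture("top");print(get_obs()['position'],get_obs()['width'])
for n,C,im in(("s",S,a),("t",T,b)):
    p=proj(C,[.525,.223,.323]);
    try: print(n,p,blob(mask(im,'red'),p,30)[:2])
    except Exception as e:print(n,p,e)
E
```

```text
time: 4.95
position: [0.5268, 0.2229, 0.3093]
eef_rot: [1.346, 1.114, -1.346]
force: [0.5, -4.8, -4.6]
width: 0.0356
[0.5271 0.2229 0.3101] 0.035916126862963665
s [416.0738 119.6552] (array([393.8939, 107.3569]), array([377,  99,  28,  19, 311], dtype=int32))
t [134.6346 216.9552] max() iterable argument is empty
```

View pics/s2.png

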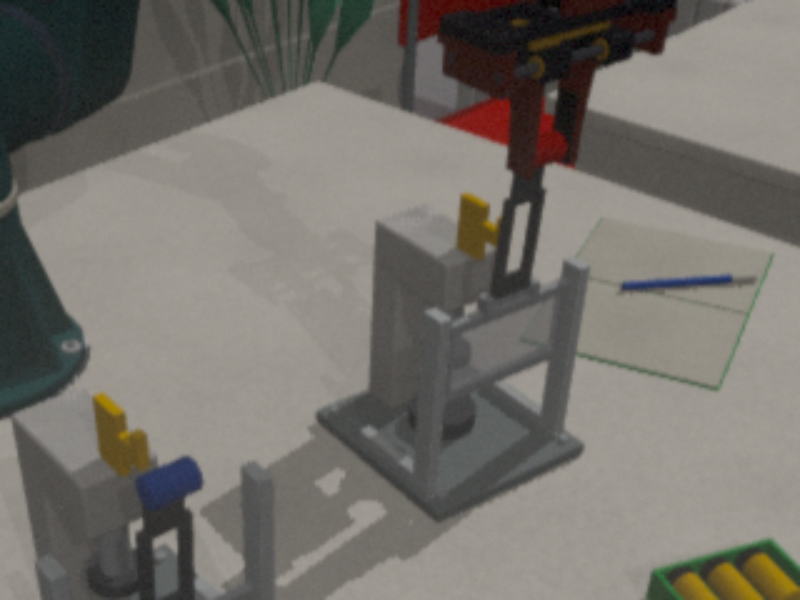

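The guard is up about 88 mm, gripped and upright, and the catch's nose (crop 495,230) is level with the slot. Next is the lean.

```bash
python3 -m jog '[{"slide":[-5,1,0],"turn":0,"gripper":30},{"slide":[-6,1,0],"turn":0,"gripper":30},{"slide":[-6,1,0],"turn":0,"gripper":30},{"slide":[-6,1,-1],"turn":0,"gripper":30},{"slide":[-6,1,-1],"turn":0,"gripper":30},{"slide":[-6,1,-2],"turn":0,"gripper":30},{"slide":[-6,2,-2],"turn":0,"gripper":30},{"slide":[-5,1,-1],"turn":0,"gripper":30}]'
python3 - <<'E'
from h import *
a=capture("scene");cv2.imwrite("pics/s3.png",cv2.resize(a[80:240,320:480,::-1],None,fx=3.7,fy=3.7,interpolation=2))
o=get_obs();print(o['position'],o['force'])
E
```

```text
time: 5.85
position: [0.4803, 0.2323, 0.3008]
eef_rot: [1.345, 1.115, -1.346]
force: [3.0, -3.8, -4.1]
width: 0.0355
[0.47947079 0.23242965 0.30067972] [ 2.14890812 -3.75194091 -4.39003321]
```

View pics/s3.png

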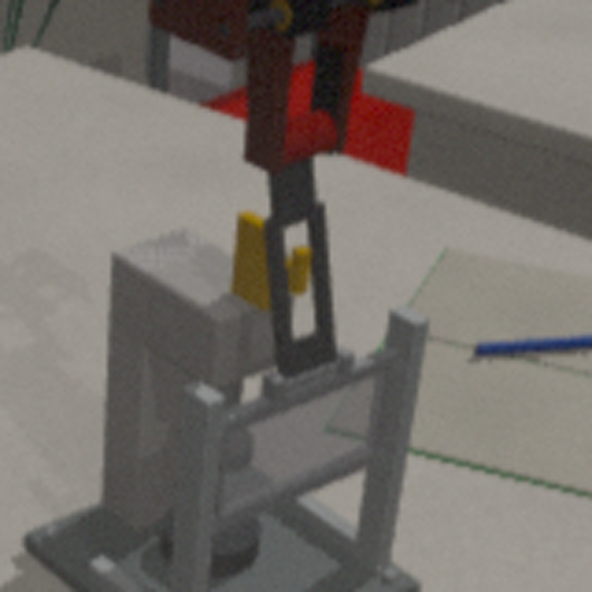

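The lip of the catch is through the slot, at about (300,270) in the crop. I'll lower it now.

```bash
python3 -m jog '[{"slide":[0,0,-4],"turn":0,"gripper":30},{"slide":[0,0,-4],"turn":0,"gripper":30},{"slide":[0,0,-4],"turn":0,"gripper":30},{"slide":[0,0,-4],"turn":0,"gripper":30},{"slide":[0,0,-4],"turn":0,"gripper":30},{"slide":[0,0,-4],"turn":0,"gripper":30},{"slide":[0,0,-3],"turn":0,"gripper":30},{"slide":[0,0,0],"turn":0,"gripper":30}]'
python3 -m jog '[{"slide":[0,0,-1],"turn":0,"gripper":30},{"slide":[0,0,-1],"turn":0,"gripper":30},{"slide":[0,0,0],"turn":0,"gripper":30},{"slide":[0,0,0],"turn":0,"gripper":30},{"slide":[0,0,0],"turn":0,"gripper":30},{"slide":[0,0,0],"turn":0,"gripper":30},{"slide":[0,0,0],"turn":0,"gripper":30},{"slide":[0,0,0],"turn":0,"gripper":30}]'
python3 - <<'E'
from h import *
a=capture("scene");cv2.imwrite("pics/s4.png",cv2.resize(a[80:240,320:480,::-1],None,fx=3.7,fy=3.7,interpolation=2))
o=get_obs();print(o['position'],o['force'])
E
```

```text
time: 6.7
position: [0.4809, 0.2323, 0.276]
eef_rot: [1.347, 1.114, -1.345]
force: [-4.6, -5.9, 11.5]
width: 0.0357
time: 7.5
position: [0.481, 0.2323, 0.2757]
eef_rot: [1.348, 1.114, -1.343]
force: [-7.2, -6.4, 21.3]
width: 0.0359
[0.48102395 0.23228083 0.27570281] [-7.94730625 -6.92127359 22.31702736]
```

View pics/s4.png

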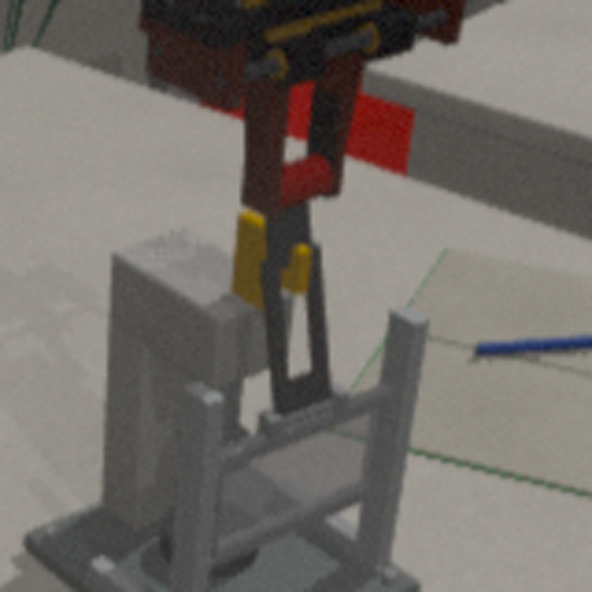

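The bar sits behind the lip: lip top at (303,248), slot top edge at about (300,245). From the grip's travel (x ≈ 21 mm, z ≈ 287 mm, lean ≈ 0.35 rad), the slot edge is at x ≈ 29.5 mm, well inside the notch (22-40 mm). The arm is pressing down with 22 N, so I'll relax that and then let go.

```bash
python3 -m jog '[{"slide":[0,0,1],"turn":0,"gripper":30},{"slide":[0,0,1],"turn":0,"gripper":30},{"slide":[0,0,0.5],"turn":0,"gripper":30},{"slide":[0,0,0],"turn":0,"gripper":30},{"slide":[0,0,0],"turn":0,"gripper":30},{"slide":[0,0,0],"turn":0,"gripper":30},{"slide":[0,0,0],"turn":0,"gripper":30},{"slide":[0,0,0],"turn":0,"gripper":30}]'
```

```text
time: 8.35
position: [0.4808, 0.2323, 0.2761]
eef_rot: [1.346, 1.115, -1.345]
force: [-3.2, -5.1, 8.3]
width: 0.0358
```

```bash
python3 -m jog '[{"slide":[0,0,0.5],"turn":0,"gripper":30},{"slide":[0,0,0.5],"turn":0,"gripper":30},{"slide":[0,0,0],"turn":0,"gripper":30},{"slide":[0,0,0],"turn":0,"gripper":45},{"slide":[0,0,0],"turn":0,"gripper":47},{"slide":[0,0,0],"turn":0,"gripper":50},{"slide":[0,0,0],"turn":0,"gripper":55},{"slide":[0,0,0],"turn":0,"gripper":60}]'
python3 - <<'E'
from h import *
a=capture("scene");cv2.imwrite("pics/s5.png",cv2.resize(a[80:240,320:480,::-1],None,fx=3.7,fy=3.7,interpolation=2))
o=get_obs();print(o['position'],o['force'],o['width'])
E
```

```text
time: 9.15
position: [0.4809, 0.2325, 0.2754]
eef_rot: [1.346, 1.115, -1.345]
force: [-0.9, 0.8, 0.5]
width: 0.0517
[0.48090006 0.23243379 0.27544596] [-0.14501782  0.1276739  -0.60321645] 0.05224635007815455
```

View pics/s5.png

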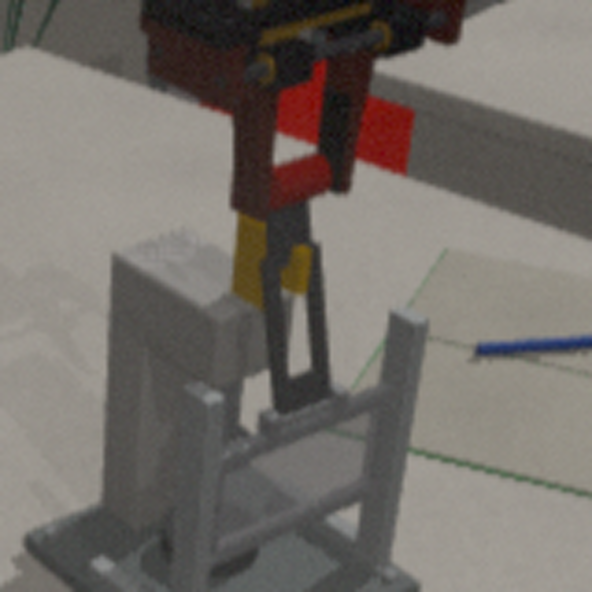

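The grip is released and the guard stays where it was. The tool reads zero force, and the fingers are clear on both sides. I'll open fully and retreat upward.

```bash
python3 -m jog '[{"slide":[0,0,0],"turn":0,"gripper":90},{"slide":[0,0,0],"turn":0,"gripper":90},{"slide":[0,0,10],"turn":0,"gripper":90},{"slide":[0,0,20],"turn":0,"gripper":90},{"slide":[0,0,30],"turn":0,"gripper":90},{"slide":[0,0,30],"turn":0,"gripper":90},{"slide":[0,0,30],"turn":0,"gripper":90},{"slide":[0,-10,10],"turn":0,"gripper":90}]'
python3 -m jog '[{"slide":[0,-45,0],"turn":0,"gripper":90},{"slide":[0,-45,0],"turn":0,"gripper":90},{"slide":[0,-45,0],"turn":0,"gripper":90},{"slide":[0,-45,0],"turn":0,"gripper":90},{"slide":[0,0,0],"turn":0,"gripper":90},{"slide":[0,0,0],"turn":0,"gripper":90},{"slide":[0,0,0],"turn":0,"gripper":90},{"slide":[0,0,0],"turn":0,"gripper":90}]'
python3 - <<'E'
from h import *
np.set_printoptions(precision=4,suppress=True)
S,T=cam("scene"),cam("top");a=capture("scene");b=capture("top")
cv2.imwrite("pics/s6.png",np.hstack([cv2.resize(a[90:350,180:480],(400,347)),cv2.resize(b[150:410,60:360],(400,347))])[:,:,::-1])
Rt=np.array([[np.cos(-.188),-np.sin(-.188)],[np.sin(-.188),np.cos(-.188)]])
org=np.array([.525,.2233])-Rt@[.068,0]
g=np.r_[org+Rt@[.022,0],.286]
for col,X in(("red",g),("blue",[.5398,-.1736,.2387])):
  try:
    A=blob(mask(a,col),proj(S,X),15);B=blob(mask(b,col),proj(T,X),15);P,e=tri(S,A[0],T,B[0]);print(col,P,e,"press",Rt.T@(P[:2]-org))
  except Exception as e: print(col,e)
E
```

```text
time: 10.0
position: [0.4822, 0.2231, 0.4095]
eef_rot: [1.35, 1.113, -1.339]
force: [0.7, -0.3, 0.5]
width: 0.0791
time: 10.8
position: [0.4807, 0.0434, 0.4053]
eef_rot: [1.345, 1.116, -1.345]
force: [-0.2, 0.5, -0.6]
width: 0.079
red [0.4835 0.2312 0.2896] 0.0002160016902497963 press [ 0.0258 -0.    ]
blue [ 0.5393 -0.1734  0.2384] 0.0006853530176083307 press [ 0.1562 -0.3871]
```

View pics/s6.png

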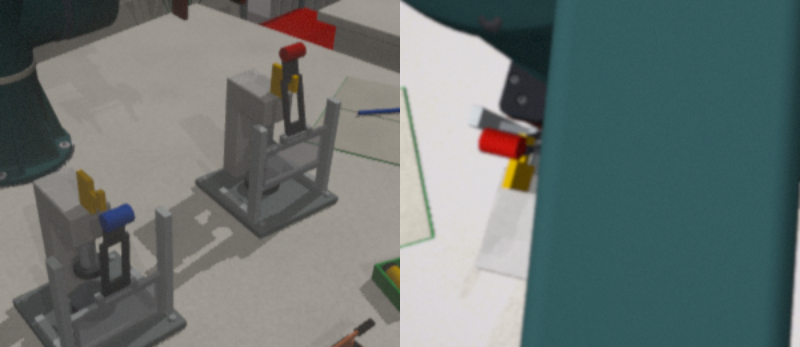

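```bash
python3 -c "
from workcell import *
print(hand_in())"
```

```text
the job is handed in; nothing more can be done
None
```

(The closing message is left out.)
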